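# Set unfired ware on its matching firing plates

## Task

Get the four unfired terracotta pieces ready for the kiln: stand each one upright on the cream firing plate whose dark patch has the shape and size of its foot, centred so that its foot lies within the patch, with the square pot and the oblong trough lined up with theirs. Do it in order of height, the tallest piece first and the lowest last. The clay is brittle, so set each piece down without letting it drop or tip over, and leave the little glaze pot and the kiln prop standing where they are.

Things in the scene. Friction and masses are not known exactly. Their poses are not given: they have to be found in the camera images.
- roller: Tallest piece: upright solid terracotta cylinder (a carved texture roller), 50 mm in diameter (about 53 over its shallow spiral carving), 120 mm tall. The origin is the centre of its underside, z is up.
- cloche: Second tallest: round terracotta cover, 76 mm in diameter at the foot, doming inward from 30 mm up; a plain cylindrical knob 24 mm in diameter stands on its middle from 65 mm to 95 mm height, and it is picked up by that knob. The origin is the centre of its underside, z is up.
- planter: Third tallest: open-topped square terracotta pot, 52 x 52 mm outside, 62 mm tall, walls 6 mm. The origin is the centre of its underside, z is up. x and y are square to its sides.
- trough: Lowest piece: open-topped oblong terracotta trough, 76 mm long (x) by 34 mm wide (y), 36 mm tall, walls 5 mm. The origin is the centre of its underside, z is up.
- plate_small_round: Cream firing plate for the roller: disc 82 mm in diameter, 10 mm thick, with a flat dark round patch 66 mm in diameter in its middle. The origin is the centre of its underside, z is up. It does not move.
- plate_large_round: Cream firing plate for the cloche: disc 108 mm in diameter, 10 mm thick, with a flat dark round patch 92 mm in diameter in its middle. The origin is the centre of its underside, z is up. It does not move.
- plate_square: Cream firing plate for the planter: 84 x 84 mm, 10 mm thick, with a flat dark patch 68 x 68 mm in its middle; x and y are square to its sides. The origin is the centre of its underside, z is up. It does not move.
- plate_oblong: Cream firing plate for the trough: 108 mm (x) by 66 mm (y), 10 mm thick, with a flat dark patch 92 x 50 mm in its middle. The origin is the centre of its underside, z is up. It does not move.
- glaze_pot: Bystander: small grey glaze pot with a red lid, 40 mm in diameter, 42 mm tall, loose. Origin at the centre of its underside.
- kiln_prop: Bystander: short cream kiln prop (a post) with a dark dot on top, 36 mm in diameter, 40 mm tall, loose. Origin at the centre of its underside.

How it is judged (in metres and radians):
On the way, in this order (a step that is already met when the one before it is completed fails the run):
1. the roller stands released on its plate (plate_small_round) (horizontal distance between roller and plate_small_round below 0.012 m and z of roller in the frame of plate_small_round between 0.006 and 0.014 m and angle between roller's own z axis and vertical below 0.1 rad and linear speed of roller below 0.02 m/s and contact force between roller and the fingers below 0.1 N), for 0.2 s.
2. the cloche stands released on its plate (plate_large_round) (horizontal distance between cloche and plate_large_round below 0.012 m and z of cloche in the frame of plate_large_round between 0.006 and 0.014 m and angle between cloche's own z axis and vertical below 0.1 rad and linear speed of cloche below 0.02 m/s and contact force between cloche and the fingers below 0.1 N), for 0.2 s.
3. the planter stands released on its plate (plate_square) (horizontal distance between planter and plate_square below 0.012 m and z of planter in the frame of plate_square between 0.006 and 0.014 m and angle between planter's own z axis and vertical below 0.1 rad and linear speed of planter below 0.02 m/s and contact force between planter and the fingers below 0.1 N and (angle between the x axis of planter and the x axis of plate_square, either way round below 0.25 rad or angle between the x axis of planter and the y axis of plate_square, either way round below 0.25 rad)), for 0.2 s.
4. the trough stands released on its plate (plate_oblong) (horizontal distance between trough and plate_oblong below 0.012 m and z of trough in the frame of plate_oblong between 0.006 and 0.014 m and angle between trough's own z axis and vertical below 0.1 rad and linear speed of trough below 0.02 m/s and contact force between trough and the fingers below 0.1 N and angle between the x axis of trough and the x axis of plate_oblong, either way round below 0.25 rad), for 0.2 s.
At the end, for the whole second after the job is handed in: Placed tallest to lowest, each piece stands upright (0.1 rad), released, at rest on its own plate, centre within 12 mm of the plate's; square pot (any of four ways) and trough (either way) within 0.25 rad of theirs; glaze pot and kiln prop upright within 30 mm of their start (all of step 1 and all of step 2 and all of step 3 and all of step 4 and distance of each of glaze_pot, kiln_prop from where it was at the start of the episode below 0.03 m and angle between each of glaze_pot, kiln_prop's own z axis and vertical below 0.2 rad); the robot touches nothing.
It fails at once if a clay piece is let fall (moves faster than 0.6 m/s with no finger on it, a drop of about 18 mm) ((linear speed of roller above 0.6 m/s and contact force between roller and the fingers below 0.05 N) or (linear speed of cloche above 0.6 m/s and contact force between cloche and the fingers below 0.05 N) or (linear speed of planter above 0.6 m/s and contact force between planter and the fingers below 0.05 N) or (linear speed of trough above 0.6 m/s and contact force between trough and the fingers below 0.05 N)).
It fails at once if a clay piece is tipped by more than 0.7 rad (angle between any of roller, cloche, planter, trough's own z axis and vertical above 0.7 rad).
It fails at once if the glaze pot or the kiln prop is pushed more than 30 mm or knocked over (distance of any of glaze_pot, kiln_prop from where it was at the start of the episode above 0.03 m or angle between any of glaze_pot, kiln_prop's own z axis and vertical above 0.5 rad).
It also fails if it takes over 115 s, if anything falls off the work surface, if the arm or the gripper's body presses on something with over 40 N, if the wrist force passes 120 N, or if a joint passes its speed limit or range.

## Robot

A 7-joint arm with a two-finger parallel gripper is mounted at the origin on the work surface. World frame = base frame: x ahead of the robot, y to its left, z up, the work surface at z = 0. Lengths are in mm, angles in rad, forces in N, time in s.
With the tool pointing down it reaches from about 400 to 875 mm from the base axis. Payload 4.4 kg.
Tool frame: the origin (TCP) lies midway between the tips of the shut fingers; the grasp point (between the pads) lies 19 mm behind it; z points along the fingers, y is the line along which they close (so a half turn about z gives the same grasp; the last joint's range is limited). The gripper opens to 85 mm and grips with 20 to 120 N. Pads are 22 mm wide; open, the fingers measure 114 mm over their backs; the gripper's body (76 mm by 85 mm) begins 54 mm behind the grasp point. The pads swing forward as they close: fully open they stand 13 mm farther back than shut.
Start: joints at [-1.238, 0.628, 0.038, 1.517, -0.027, 0.996, -0.02], TCP at [252.381, 599.017, 231.313] pointing down, gripper open.
Joint ranges: [-3.06, 3.06], [-0.37, 2.12], [-1.25, 1.32], [0.18, 2.47], [-1.1, 4.24], [0.23, 1.98], [-2.94, 2.94]. Speed limits (rad/s): [2.57, 2.57, 3.14, 3.14, 3.14, 3.14, 3.14].

## Interface

Orientations are given as [roll, pitch, yaw] about the fixed x, y, z axes, in that order (R = Rz(yaw) Ry(pitch) Rx(roll)).
In Python, from cell import ctrl gives the robot as it stands. The module is installed in compiled form; this text tells all that it offers.
- The arm moves only by the tool step_arm, never from a script. Its argument "commands" is one flat list of numbers, 7 for each row, row after row: the shift along the tool's x, y, z in cm, then the turn, a rotation vector about the tool's x, y, z in rad, then the opening, from 0 (shut) to 1 (fully open). A call has 1 to 10 rows; each row is the pose to reach, as a shift and turn from the pose commanded when the call began, along the tool's axes at that moment; what a row does not reach only later rows make up. A row lasts 1/10 s, in which the tool goes at most 50 mm and 8.59 degrees, less where a joint would pass 70% of its speed; a pose out of reach is approached as far as the arm can. A call with a gripper value outside its range is refused whole. The fingers move at their own pace and stop on an object; the grip force is fixed at half the most. Time passes only in rows, so rows that repeat a pose let the fingers close. It gives the time, the measured TCP pose, the force, the opening and the grip force at its end, in the units of the state.
- ctrl.read_state(): the state, without advancing time (a new reading comes with each control period).
- ctrl.get_image(name): name is "side" or "top" or "wrist"; returns a dict with "image" (420x560x3 uint8, red, green, blue), "range_z" (420x560 float32, mm along the optical axis (not along the pixel's ray), 0 where there is no reading), "vfov" (degrees; the focal length in pixels is half the picture's height over the tangent of half this angle, whatever the lens; pixels are square), "cx", "cy" (the principal point, pixels), "D" ([k1, k2, p1, p2, k3] as OpenCV has them; the pictures are not rectified), "world_to_cam" (4x4, takes a point from world to camera coordinates). Camera axes: x right, y down, z forward; pixel columns grow to the right and rows downward; lengths in mm; the calibration is good to about 2 mm. A picture is of the moment at which its call begins.
- ctrl.finish_job(): hands the job in; it is judged then, once.
The state is a dict: "clock": time; "qpos": joint angles; "qd": joint speeds; "tau": joint torques, N m; "eef_pos": TCP position; "tool_rot": TCP orientation; "force": force on the tool from outside, world axes, zero at the start; "torque": the same for the moment, N m; "width": finger opening in mm; "gripper_force": force on a finger pad.
Only numpy, scipy, OpenCV 4.12 (cv2) and the standard library are available. Lean on these libraries where they do the work, as an engineer would, in place of code of your own. Each camera call takes 0.05 s, during which the arm holds its last target. There are 200 camera calls.

## Working session

There is one attempt and no reset: what is moved stays moved. The work goes in short steps, Python scripts to look and compute and a tool call to move; the robot and the scene stay as the last step left them, time stands still between calls to the robot, and variables do not carry over. Pictures are saved under pics/ and viewed, at most 14 in all, crops included, and the job is handed in when it is done.

Besides the shell and the picture viewer there is one more tool, called after "Request:" by a JSON object that holds its "op" and its "data". step_arm: Moves the arm, as the interface text tells. Its arguments: {"type":"object","properties":{"commands":{"type":"array"}},"required":["commands"]}

```bash
mkdir -p pics
cat > h.py <<'E'
import numpy as np, cv2
from cell import ctrl
def snap(n,fn=None):
    d=ctrl.get_image(n)
    if fn: cv2.imwrite('pics/'+fn+'.png',d['image'][:,:,::-1])
    return d
def K(d):
    h=d['image'].shape[0]; f=h/2/np.tan(np.radians(d['vfov'])/2)
    return np.array([[f,0,d['cx']],[0,f,d['cy']],[0,0,1]])
def rays(d,px):
    u=cv2.undistortPoints(np.array(px,float).reshape(-1,1,2),K(d),np.array(d['D'],float)).reshape(-1,2)
    return np.c_[u,np.ones(len(u))]
def onplane(d,px,z):
    T=np.array(d['world_to_cam']);R,t=T[:3,:3],T[:3,3]
    c=-R.T@t; r=rays(d,px)@R
    return c+r*((z-c[2])/r[:,2])[:,None]
def cloud(d):
    T=np.array(d['world_to_cam']);R,t=T[:3,:3],T[:3,3]
    h,w=d['range_z'].shape
    v,u=np.mgrid[:h,:w]
    P=rays(d,np.c_[u.ravel(),v.ravel()])*d['range_z'].reshape(-1,1)
    W=(P-t)@R
    W[d['range_z'].ravel()<=0]=np.nan
    return W.reshape(h,w,3)
E
python3 - <<'E'
from h import *
for n in('top','side'):
    d=snap(n,n+'0'); np.savez(n+'0.npz',**d); T=np.array(d['world_to_cam']); print(n,d['vfov'],d['D'],-T[:3,:3].T@T[:3,3],T[2,:3])
s=ctrl.read_state(); print(s['eef_pos'],s['tool_rot'],s['clock'],s['width'])
E
```

```text
top 50.460701659282606 [-0.10281368  0.          0.          0.          0.        ] [385.77416667  12.793531   889.12425067] [ 0.17131526 -0.01000347 -0.98516547]
side 45.90402682943287 [-0.15826993  0.          0.          0.          0.        ] [379.53987405 732.89797134 703.81694932] [ 0.14029012 -0.73718653 -0.66096497]
[252.14996955 598.50659563 230.49384065] [-3.13990036e+00  4.56443691e-06  2.74281037e+00] 0.1 84.98091298967077
```

View pics/top0.png

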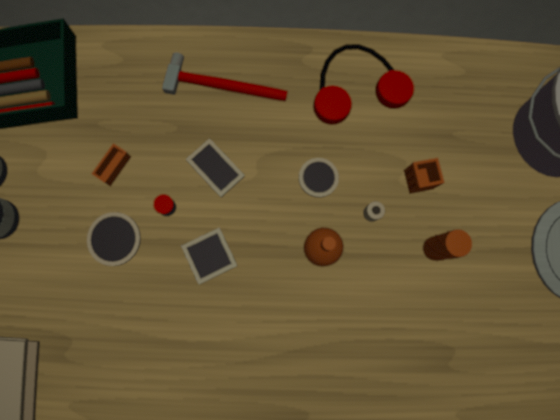

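View pics/side0.png

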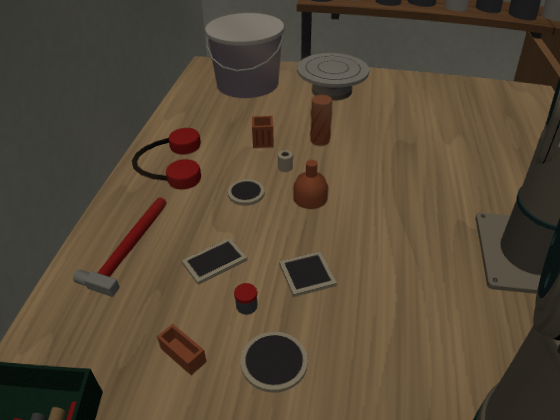

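The top view shows all pieces: trough at (111,164), oblong plate (215,167), small round plate (319,177), planter (425,176), roller (458,243), cloche (324,246), large plate (113,239), square plate (209,256), glaze pot (164,205) and prop (375,211). The side view agrees.

```bash
cat > meas.py <<'E'
from h import *
d=dict(np.load('top0.npz')); W=cloud(d); im=d['image']; hsv=cv2.cvtColor(im,cv2.COLOR_RGB2HSV)
v,u=np.mgrid[:420,:560]
def near(c,r): return (u-c[0])**2+(v-c[1])**2<r*r
def blob(m):
    n,l,s,c=cv2.connectedComponentsWithStats(m.astype(np.uint8)); k=1+np.argmax(s[1:,4]); return (l==k)
def rect(m,z):
    c=max(cv2.findContours(m.astype(np.uint8),0,1)[0],key=len).reshape(-1,2)
    P=onplane(d,c,z)[:,:2].astype(np.float32); return cv2.minAreaRect(P)
dark=hsv[...,2]<75
for n,c in dict(oblong=(215,167),small=(319,177),square=(209,256),large=(113,239)).items():
    m=blob((np.array(im).max(2)<75)&near(c,36)&(abs(W[...,2]-10)<8)); print(n,m.sum(),im[c[1],c[0]],'h',np.median(W[m][:,2]).round(1),rect(m,10))
for n,c,h in (('trough',(111,164),36),('planter',(425,176),62),('roller',(458,243),120),('clocheknob',(329,243),95),('clochefoot',(324,246),30),('glaze',(164,205),42),('prop',(375,211),40)):
    m=near(c,34)&(abs(W[...,2]-h)<6)
    if n=='clochefoot': m=near(c,34)&(W[...,2]>20)&(W[...,2]<36)
    m=blob(m); print(n,m.sum(),'h',np.median(W[m][:,2]).round(1),rect(m,h),'cloudmid',((np.percentile(W[m],1,0)+np.percentile(W[m],99,0))/2).round(1))
E
python3 meas.py
```

```text
oblong 976 [45 42 41] h 9.2 ((619.16796875, 117.06230163574219), (89.38591766357422, 46.8979377746582), 44.73591995239258)
small 718 [43 39 40] h 9.0 ((605.1273803710938, -95.25465393066406), (60.907806396484375, 59.320796966552734), 0.661559522151947)
square 1083 [45 42 42] h 9.4 ((439.2337341308594, 120.5189437866211), (64.92546844482422, 65.05543518066406), 27.446992874145508)
large 1521 [40 37 36] h 9.7 ((466.7846374511719, 314.41949462890625), (86.20085144042969, 88.07305145263672), 2.0509018898010254)
trough 309 h 34.8 ((615.6118774414062, 326.1282043457031), (38.13920211791992, 76.0885238647461), 58.7025032043457) cloudmid [615.2 326.7  34.3]
planter 341 h 60.3 ((608.069580078125, -303.4109802246094), (53.238895416259766, 55.67705535888672), 12.937640190124512) cloudmid [ 607.9 -304.5   59.7]
roller 615 h 118.5 ((464.87921142578125, -332.0173645019531), (49.87022018432617, 50.3619270324707), 43.61599349975586) cloudmid [ 465.8 -332.8  118.2]
clocheknob 146 h 93.5 ((461.18841552734375, -103.24668884277344), (23.200204849243164, 23.49981689453125), 19.02847671508789) cloudmid [ 461.2 -103.5   93. ]
clochefoot 127 h 31.7 ((454.253173828125, -95.25749206542969), (75.1845932006836, 56.27994155883789), 39.735904693603516) cloudmid [ 460.1 -101.2   28.7]
glaze 334 h 40.9 ((533.66259765625, 209.548828125), (39.602569580078125, 38.104427337646484), 47.85157012939453) cloudmid [534.5 210.5  40.3]
prop 263 h 38.5 ((532.9483642578125, -202.79725646972656), (33.625709533691406, 35.91292190551758), 1.5386399030685425) cloudmid [ 533.5 -204.    38.3]
```

```bash
cat > go.py <<'E'
import sys,numpy as np
from scipy.spatial.transform import Rotation as R
from cell import ctrl
s=ctrl.read_state(); R0=R.from_euler('xyz',s['tool_rot']); p=np.array(s['eef_pos'])
print('t',round(s['clock'],2),'p',p.round(1),'rot',np.round(s['tool_rot'],3),'q',np.round(s['qpos'],2),'w',round(s['width'],1),'F',np.round(s['force'],1),'g',round(s['gripper_force'],1))
for a in sys.argv[1:]:
    x,y,z,yaw=map(float,a.split(','))
    Rt=R.from_euler('xyz',[np.pi,0,np.radians(yaw)])
    print(a,'->',(R0.inv().apply(np.array([x,y,z])-p)/10).round(2),(R0.inv()*Rt).as_rotvec().round(3))
E
python3 go.py 540,150,230,105
```

```text
t 0.1 p [252.1 598.5 230.5] rot [-3.14   0.     2.743] q [-1.24  0.63  0.04  1.52 -0.03  1.   -0.02] w 85.0 F [ 0.7 -0.   0.5] g 0.0
540,150,230,105 -> [-43.94 -30.15   0.1 ] [-0.002  0.001  0.91 ]
```

Request:
{"op": "step_arm", "data": {"commands": [-44, -30, 0, 0, 0, 0.91, 1, -44, -30, 0, 0, 0, 0.91, 1, -44, -30, 0, 0, 0, 0.91, 1, -44, -30, 0, 0, 0, 0.91, 1, -44, -30, 0, 0, 0, 0.91, 1, -44, -30, 0, 0, 0, 0.91, 1, -44, -30, 0, 0, 0, 0.91, 1, -44, -30, 0, 0, 0, 0.91, 1, -44, -30, 0, 0, 0, 0.91, 1, -44, -30, 0, 0, 0, 0.91, 1]}}

```text
clock: 1.1
eef_pos: [524.2, 177.3, 231.1]
tool_rot: [-3.141, -0.0, 1.833]
force: [1.2, 1.2, -0.1]
width: 85.4
gripper_force: 0.0
```

```bash
python3 go.py 465,-332,230,60
```

```text
t 1.1 p [524.2 177.3 231.1] rot [-3.141 -0.     1.833] q [-0.58  0.5   0.3   1.8  -0.19  0.87  0.07] w 85.4 F [ 1.2  1.2 -0.1] g 0.0
465,-332,230,60 -> [-47.65 -18.93   0.11] [-0.001  0.     0.786]
```

Request:
{"op": "step_arm", "data": {"commands": [-47.6, -18.9, 0, 0, 0, 0.79, 1, -47.6, -18.9, 0, 0, 0, 0.79, 1, -47.6, -18.9, 0, 0, 0, 0.79, 1, -47.6, -18.9, 0, 0, 0, 0.79, 1, -47.6, -18.9, 0, 0, 0, 0.79, 1, -47.6, -18.9, 0, 0, 0, 0.79, 1, -47.6, -18.9, 0, 0, 0, 0.79, 1, -47.6, -18.9, 0, 0, 0, 0.79, 1, -47.6, -18.9, 0, 0, 0, 0.79, 1, -47.6, -18.9, 0, 0, 0, 0.79, 1]}}

```text
clock: 2.1
eef_pos: [465.2, -319.2, 231.0]
tool_rot: [-3.141, -0.0, 1.043]
force: [1.1, 0.3, 0.1]
width: 85.2
gripper_force: 0.0
```

```bash
python3 go.py 465,-332,70,60
python3 - <<'E'
from h import *
d=snap('wrist','w1'); W=cloud(d); m=abs(W[...,2]-119)<6; print(m.sum(),((np.nanpercentile(W[m],1,0)+np.nanpercentile(W[m],99,0))/2).round(1) if m.any() else 0)
E
```

```text
t 2.1 p [ 465.2 -319.2  231. ] rot [-3.141 -0.     1.043] q [ 0.22  0.55  0.51  1.77 -0.33  0.91  0.35] w 85.2 F [1.1 0.3 0.1] g 0.0
465,-332,70,60 -> [-1.12  0.63 16.1 ] [-0.001 -0.    -0.004]
2983 [ 467.5 -335.5  118.3]
```

View pics/w1.png

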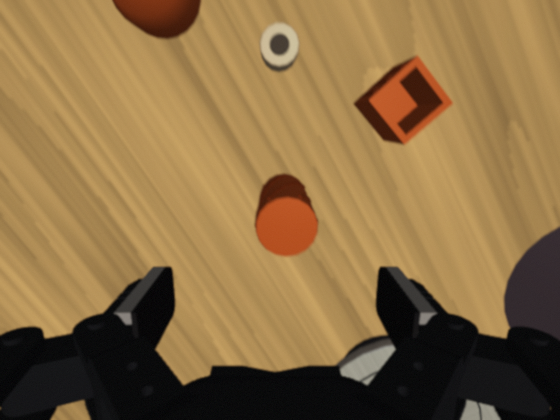

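The wrist view shows the roller's top at (287,225), with nothing near the fingers' way; both cameras agree within 3 mm. Descending over it.

Request:
{"op": "step_arm", "data": {"commands": [-1.2, 0.8, 0, 0, 0, 0, 1, -1.2, 0.8, 4, 0, 0, 0, 1, -1.2, 0.8, 8, 0, 0, 0, 1, -1.2, 0.8, 12, 0, 0, 0, 1, -1.2, 0.8, 14.5, 0, 0, 0, 1, -1.2, 0.8, 16, 0, 0, 0, 1, -1.2, 0.8, 16, 0, 0, 0, 1, -1.2, 0.8, 16, 0, 0, 0, 0.3, -1.2, 0.8, 16, 0, 0, 0, 0, -1.2, 0.8, 16, 0, 0, 0, 0]}}

```text
clock: 3.15
eef_pos: [467.6, -332.5, 73.0]
tool_rot: [3.139, -0.0, 1.043]
force: [-0.2, 0.7, 2.2]
width: 49.2
gripper_force: 61.5
```

Request:
{"op": "step_arm", "data": {"commands": [0, 0, 0, 0, 0, 0, 0, 0, 0, 0, 0, 0, 0, 0, 0, 0, 0, 0, 0, 0, 0]}}

```text
clock: 3.45
eef_pos: [467.7, -332.6, 73.1]
tool_rot: [3.139, -0.0, 1.043]
force: [-1.9, 1.4, 6.0]
width: 49.0
gripper_force: 61.6
```

```bash
python3 go.py 605,-95,230,90
```

```text
t 3.45 p [ 467.7 -332.6   73.1] rot [ 3.139 -0.     1.043] q [ 0.34  0.77  0.37  1.87 -0.48  0.58  0.49] w 49.0 F [-1.9  1.4  6. ] g 61.6
605,-95,230,90 -> [ 27.44  -0.06 -15.69] [ 0.003  0.001 -0.528]
```

Request:
{"op": "step_arm", "data": {"commands": [0, 0, -1, 0, 0, 0, 0, 0, 0, -3, 0, 0, 0, 0, 0, 0, -6, 0, 0, 0, 0, 0, 0, -10, 0, 0, 0, 0, 0, 0, -12, 0, 0, 0, 0, 4, 0, -12, 0, 0, -0.1, 0, 8, 0, -12, 0, 0, -0.2, 0, 12, 0, -12, 0, 0, -0.3, 0, 16, 0, -12, 0, 0, -0.4, 0, 20, 0, -12, 0, 0, -0.5, 0]}}

```text
clock: 4.45
eef_pos: [567.7, -157.7, 191.9]
tool_rot: [-3.141, 0.0, 1.547]
force: [0.8, 0.2, -3.6]
width: 49.2
gripper_force: 62.7
```

```bash
python3 go.py 605,-95,193,90
```

```text
t 4.45 p [ 567.7 -157.7  191.9] rot [-3.141  0.     1.547] q [-0.    0.61  0.36  1.74 -0.28  0.84  0.46] w 49.2 F [ 0.8  0.2 -3.6] g 62.7
605,-95,193,90 -> [ 6.35  3.58 -0.11] [-0.     0.    -0.024]
```

Request:
{"op": "step_arm", "data": {"commands": [3, 1.8, 0, 0, 0, 0, 0, 6.3, 3.6, 0, 0, 0, 0, 0, 6.3, 3.6, 0, 0, 0, 0, 0, 6.3, 3.6, 0, 0, 0, 0, 0, 6.3, 3.6, 3, 0, 0, 0, 0, 6.3, 3.6, 6, 0, 0, 0, 0, 6.3, 3.6, 9, 0, 0, 0, 0, 6.3, 3.6, 9.5, 0, 0, 0, 0, 6.3, 3.6, 9.5, 0, 0, 0, 0, 6.3, 3.6, 9.5, 0, 0, 0, 0]}}

```text
clock: 5.45
eef_pos: [606.1, -98.4, 97.9]
tool_rot: [3.139, 0.001, 1.542]
force: [0.5, 0.7, -3.2]
width: 48.9
gripper_force: 63.0
```

```bash
python3 go.py 605,-95,83,90
python3 - <<'E'
from h import *
d=snap('side','s1'); cv2.imwrite('pics/s1c.png',cv2.resize(d['image'][90:240,170:370,::-1],None,fx=3,fy=3))
E
```

```text
t 5.45 p [606.1 -98.4  97.9] rot [3.139e+00 1.000e-03 1.542e+00] q [-0.07  0.76  0.31  1.74 -0.34  0.68  0.39] w 48.9 F [ 0.5  0.7 -3.2] g 63.0
605,-95,83,90 -> [ 0.34 -0.12  1.49] [ 0.002  0.001 -0.029]
```

View pics/s1c.png

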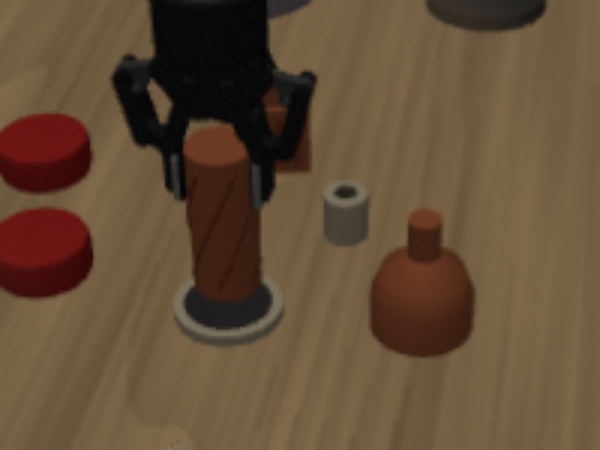

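The roller hangs just above its plate, upright and centred allowing for its height. Lowering.

Request:
{"op": "step_arm", "data": {"commands": [0.3, -0.1, 0.4, 0, 0, 0, 0, 0.3, -0.1, 0.8, 0, 0, 0, 0, 0.3, -0.1, 1.1, 0, 0, 0, 0, 0.3, -0.1, 1.3, 0, 0, 0, 0, 0.3, -0.1, 1.4, 0, 0, 0, 0, 0.3, -0.1, 1.4, 0, 0, 0, 0, 0.3, -0.1, 1.4, 0, 0, 0, 0]}}

```text
clock: 6.2
eef_pos: [604.2, -94.2, 83.1]
tool_rot: [-3.141, -0.0, 1.543]
force: [-3.1, 0.1, 5.8]
width: 48.7
gripper_force: 63.7
```

Contact (force up 9 N). Release and rise.

Request:
{"op": "step_arm", "data": {"commands": [0, 0, 0, 0, 0, 0, 0.3, 0, 0, 0, 0, 0, 0, 0.8, 0, 0, 0, 0, 0, 0, 1, 0, 0, 0, 0, 0, 0, 1, 0, 0, 0, 0, 0, 0, 1, 0, 0, -3, 0, 0, 0, 1, 0, 0, -7, 0, 0, 0, 1, 0, 0, -12, 0, 0, 0, 1, 0, 0, -15, 0, 0, 0, 1, 0, 0, -15, 0, 0, 0, 1]}}

```text
clock: 7.2
eef_pos: [607.3, -95.3, 237.3]
tool_rot: [3.132, 0.001, 1.543]
force: [0.4, -0.1, -0.6]
width: 85.3
gripper_force: 0.0
```

```bash
python3 go.py 461,-103,230,90
python3 - <<'E'
from h import *
d=snap('wrist'); W=cloud(d)
for h in (128,94):
    m=(abs(W[...,2]-h)<6)&(abs(W[...,0]-530)<160)&(abs(W[...,1]+100)<60); m=m if h>100 else m&(W[...,0]<520); print(h,m.sum(),((np.nanpercentile(W[m],1,0)+np.nanpercentile(W[m],99,0))/2).round(1) if m.any() else 0)
E
```

```text
t 7.2 p [607.3 -95.3 237.3] rot [3.132e+00 1.000e-03 1.543e+00] q [-0.13  0.59  0.39  1.63 -0.26  0.96  0.32] w 85.3 F [ 0.4 -0.1 -0.6] g 0.0
461,-103,230,90 -> [ -1.18 -14.61   0.59] [ 0.01   0.001 -0.028]
128 3173 [604.6 -97.7 128.2]
94 701 [ 463.7 -106.1   92.7]
```

Request:
{"op": "step_arm", "data": {"commands": [-1.2, -5, 0, 0, 0, 0, 1, -1.2, -10, 0, 0, 0, 0, 1, -1.2, -14.6, 0, 0, 0, 0, 1, -1.2, -14.6, 0, 0, 0, 0, 1, -1.2, -14.6, 0, 0, 0, 0, 1, -1.2, -14.6, 4, 0, 0, 0, 1, -1.2, -14.6, 8, 0, 0, 0, 1, -1.2, -14.6, 12, 0, 0, 0, 1, -1.2, -14.6, 14, 0, 0, 0, 1, -1.2, -14.6, 14, 0, 0, 0, 1]}}

```text
clock: 8.25
eef_pos: [457.4, -101.7, 89.0]
tool_rot: [-3.136, -0.001, 1.543]
force: [-0.4, -0.3, -0.3]
width: 85.3
gripper_force: 0.0
```

Request:
{"op": "step_arm", "data": {"commands": [0, 0, 0, 0, 0, 0, 1]}}

```text
clock: 8.35
eef_pos: [459.1, -102.4, 91.9]
tool_rot: [-3.141, 0.0, 1.543]
force: [0.3, -0.4, 0.0]
width: 85.4
gripper_force: 0.0
```

```bash
python3 go.py 461.5,-104,70,90
python3 - <<'E'
from h import *
d=snap('side'); cv2.imwrite('pics/s2c.png',cv2.resize(d['image'][100:260,200:400,::-1],None,fx=3,fy=3))
E
```

```text
t 8.35 p [ 459.1 -102.4   91.9] rot [-3.141  0.     1.543] q [-0.02  0.63  0.26  2.14 -0.38  0.42  0.52] w 85.4 F [ 0.3 -0.4  0. ] g 0.0
461.5,-104,70,90 -> [-0.15  0.25  2.19] [-0.     0.    -0.028]
```

View pics/s2c.png

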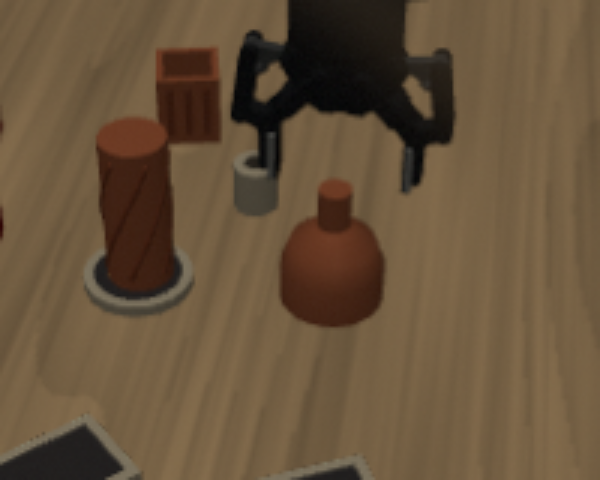

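The roller stands released, centred on its plate; the knob (335,200 in the crop) is midway between the open fingers. Closing on it.

Request:
{"op": "step_arm", "data": {"commands": [-0.15, 0.25, 1, 0, 0, 0, 1, -0.15, 0.25, 2, 0, 0, 0, 1, -0.15, 0.25, 2.1, 0, 0, 0, 1, -0.15, 0.25, 2.1, 0, 0, 0, 0.5, -0.15, 0.25, 2.1, 0, 0, 0, 0.3, -0.15, 0.25, 2.1, 0, 0, 0, 0, -0.15, 0.25, 2.1, 0, 0, 0, 0, -0.15, 0.25, 2.1, 0, 0, 0, 0, -0.15, 0.25, 2.1, 0, 0, 0, 0, -0.15, 0.25, 2.1, 0, 0, 0, 0]}}

```text
clock: 9.4
eef_pos: [461.1, -103.8, 71.6]
tool_rot: [3.14, 0.0, 1.543]
force: [1.2, 0.5, 3.6]
width: 22.2
gripper_force: 58.6
```

Request:
{"op": "step_arm", "data": {"commands": [0, 0, 0, 0, 0, 0, 0, 0, 0, 0, 0, 0, 0, 0, 0, 0, -1, 0, 0, 0, 0, 0, 0, -3, 0, 0, 0, 0, 0, 0, -6, 0, 0, 0, 0, 0, 0, -10, 0, 0, 0, 0, 0, 0, -14, 0, 0, 0, 0, 0, 0, -16, 0, 0, 0, 0, 0, 0, -16, 0, 0, 0, 0]}}

```text
clock: 10.3
eef_pos: [461.0, -103.9, 233.6]
tool_rot: [3.138, 0.0, 1.543]
force: [0.8, 0.5, -3.1]
width: 22.0
gripper_force: 59.5
```

```bash
python3 go.py 467,314,230,124
python3 - <<'E'
from h import *
d=snap('side'); cv2.imwrite('pics/s3c.png',cv2.resize(d['image'][60:220,200:400,::-1],None,fx=3,fy=3))
E
```

```text
t 10.3 p [ 461.  -103.9  233.6] rot [3.138 0.    1.543] q [-0.15  0.4   0.43  2.   -0.23  0.78  0.39] w 22.0 F [ 0.8  0.5 -3.1] g 59.5
467,314,230,124 -> [41.79 -0.58  0.35] [ 0.004  0.001 -0.621]
```

View pics/s3c.png

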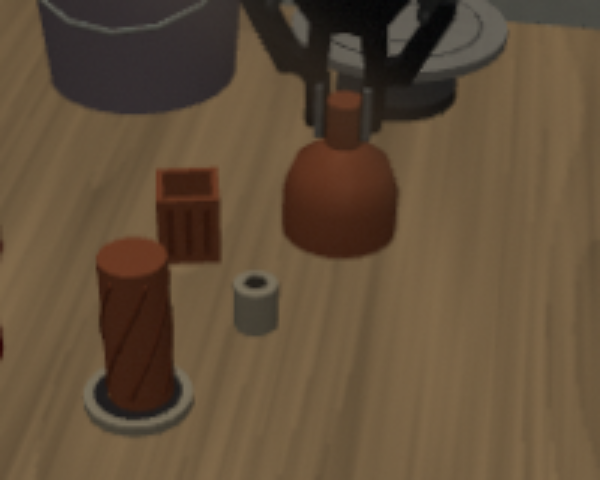

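The cloche hangs upright from the knob. Carrying it over.

Request:
{"op": "step_arm", "data": {"commands": [3, 0, 0, 0, 0, -0.05, 0, 7, -0.1, 0, 0, 0, -0.1, 0, 11, -0.2, 0, 0, 0, -0.16, 0, 15.5, -0.2, 0, 0, 0, -0.23, 0, 20, -0.3, 0, 0, 0, -0.3, 0, 24.5, -0.4, 0, 0, 0, -0.37, 0, 29, -0.4, 0, 0, 0, -0.44, 0, 33.5, -0.5, 0, 0, 0, -0.5, 0, 38, -0.5, 0, 0, 0, -0.56, 0, 40.5, -0.6, 0, 0, 0, -0.62, 0]}}

```text
clock: 11.35
eef_pos: [463.2, 305.2, 228.4]
tool_rot: [-3.137, -0.002, 2.17]
force: [-0.7, -0.4, -2.7]
width: 22.1
gripper_force: 59.3
```

Request:
{"op": "step_arm", "data": {"commands": [1.3, 0, 0, 0, 0, 0, 0, 1.3, 0, 0, 0, 0, 0, 0, 1.3, 0, 3, 0, 0, 0, 0, 1.3, 0, 6, 0, 0, 0, 0, 1.3, 0, 9, 0, 0, 0, 0, 1.3, 0, 12, 0, 0, 0, 0, 1.3, 0, 12, 0, 0, 0, 0, 1.3, 0, 12, 0, 0, 0, 0]}}

```text
clock: 12.15
eef_pos: [458.5, 309.9, 111.1]
tool_rot: [-3.139, 0.001, 2.16]
force: [0.8, -1.0, -2.5]
width: 22.2
gripper_force: 59.7
```

```bash
python3 go.py 467,314.4,81,124
python3 - <<'E'
from h import *
d=snap('side'); cv2.imwrite('pics/s4c.png',cv2.resize(d['image'][220:420,170:370,::-1],None,fx=3,fy=3))
E
```

```text
t 12.15 p [458.5 309.9 111.1] rot [-3.139e+00  1.000e-03  2.160e+00] q [-0.76  0.66  0.17  1.9  -0.19  0.6   0.12] w 22.2 F [ 0.8 -1.  -2.5] g 59.7
467,314.4,81,124 -> [-0.09  0.96  3.01] [-0.002  0.001 -0.004]
```

View pics/s4c.png

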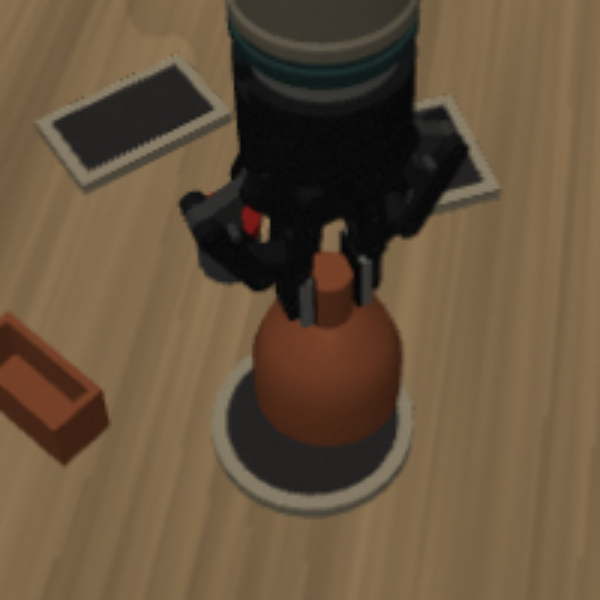

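The cloche hovers about 30 mm above the large plate, slightly right and behind its middle; the measured shift corrects that.

Request:
{"op": "step_arm", "data": {"commands": [-0.1, 0.5, 0, 0, 0, 0, 0, -0.1, 1, 0, 0, 0, 0, 0, -0.1, 1, 1, 0, 0, 0, 0, -0.1, 1, 1.8, 0, 0, 0, 0, -0.1, 1, 2.3, 0, 0, 0, 0, -0.1, 1, 2.6, 0, 0, 0, 0, -0.1, 1, 2.8, 0, 0, 0, 0, -0.1, 1, 2.9, 0, 0, 0, 0, -0.1, 1, 2.9, 0, 0, 0, 0, -0.1, 1, 2.9, 0, 0, 0, 0]}}

```text
clock: 13.2
eef_pos: [467.6, 316.9, 82.5]
tool_rot: [3.141, -0.0, 2.163]
force: [-0.8, -0.4, -3.1]
width: 21.9
gripper_force: 59.8
```

Request:
{"op": "step_arm", "data": {"commands": [-0.15, -0.1, 0, 0, 0, 0, 0, -0.15, -0.1, 0.1, 0, 0, 0, 0, -0.15, -0.1, 0.15, 0, 0, 0, 0, -0.15, -0.1, 0.15, 0, 0, 0, 0]}}

```text
clock: 13.6
eef_pos: [467.9, 315.0, 81.5]
tool_rot: [3.141, 0.0, 2.163]
force: [0.0, -1.5, 4.9]
width: 22.0
gripper_force: 60.5
```

Contact. Release and rise.

Request:
{"op": "step_arm", "data": {"commands": [0, 0, 0, 0, 0, 0, 0.4, 0, 0, 0, 0, 0, 0, 0.8, 0, 0, 0, 0, 0, 0, 1, 0, 0, 0, 0, 0, 0, 1, 0, 0, 0, 0, 0, 0, 1, 0, 0, -2, 0, 0, 0, 1, 0, 0, -6, 0, 0, 0, 1, 0, 0, -11, 0, 0, 0, 1, 0, 0, -15, 0, 0, 0, 1, 0, 0, -15, 0, 0, 0, 1]}}

```text
clock: 14.6
eef_pos: [470.7, 316.9, 236.6]
tool_rot: [3.13, -0.0, 2.163]
force: [-0.5, -0.1, 0.3]
width: 85.7
gripper_force: 0.0
```

```bash
python3 go.py 570,0,230,85
python3 - <<'E'
from h import *
d=snap('wrist'); W=cloud(d); m=(abs(W[...,2]-104)<6)&(np.hypot(W[...,0]-467,W[...,1]-314)<50); print(m.sum(),((np.nanpercentile(W[m],1,0)+np.nanpercentile(W[m],99,0))/2).round(1))
m=(W[...,2]>5)&(np.hypot(W[...,0]-467,W[...,1]-314)<75)&(W[...,2]<16);P=W[m];print(m.sum(),np.percentile(P,[1,99],0).round(1))
E
```

```text
t 14.6 p [470.7 316.9 236.6] rot [ 3.13  -0.     2.163] q [-0.79  0.51  0.22  1.76 -0.14  0.88  0.09] w 85.7 F [-0.5 -0.1  0.3] g 0.0
570,0,230,85 -> [-31.84  -9.45   0.53] [ 0.011 -0.004  0.679]
663 [470.2 313.3 103.4]
2992 [[416.7 260.6   8.6]
 [520.7 364.2  12.6]]
```

The cloche stands within 2 mm of its plate's middle. On to the planter.

Request:
{"op": "step_arm", "data": {"commands": [-4.5, -1.3, 0.5, 0, 0, 0.05, 1, -9.5, -2.8, 0.5, 0, 0, 0.12, 1, -14, -4.2, 0.5, 0, 0, 0.2, 1, -19, -5.6, 0.5, 0, 0, 0.28, 1, -23.5, -7, 0.5, 0, 0, 0.36, 1, -28, -8.3, 0.5, 0, 0, 0.36, 1, -31.8, -9.4, 0.5, 0, 0, 0.36, 1, -31.8, -9.4, 0.5, 0, 0, 0.36, 1]}}

```text
clock: 15.45
eef_pos: [567.2, -9.4, 224.7]
tool_rot: [-3.14, 0.005, 1.793]
force: [-0.7, -0.9, 0.3]
width: 85.4
gripper_force: 0.0
```

```bash
python3 go.py 608,-304,230,102.9
```

```text
t 15.45 p [567.2  -9.4 224.7] rot [-3.14   0.005  1.793] q [-0.25  0.54  0.33  1.77 -0.21  0.87  0.39] w 85.4 F [-0.7 -0.9  0.3] g 0.0
608,-304,230,102.9 -> [-29.64  -2.5   -0.39] [-0.002  0.005 -0.003]
```

Request:
{"op": "step_arm", "data": {"commands": [-4, -0.3, -0.4, 0, 0, 0, 1, -8.5, -0.7, -0.4, 0, 0, 0, 1, -13, -1.1, -0.4, 0, 0, 0, 1, -17.5, -1.5, -0.4, 0, 0, 0, 1, -22, -1.9, -0.4, 0, 0, 0, 1, -26, -2.2, -0.4, 0, 0, 0, 1, -29, -2.4, -0.4, 0, 0, 0, 1, -29.6, -2.5, -0.4, 0, 0, 0, 1, -29.6, -2.5, -0.4, 0, 0, 0, 1, -29.6, -2.5, -0.4, 0, 0, 0, 1]}}

```text
clock: 16.45
eef_pos: [610.6, -292.5, 228.7]
tool_rot: [-3.141, -0.003, 1.805]
force: [0.3, 1.2, 0.3]
width: 85.9
gripper_force: 0.0
```

```bash
python3 - <<'E'
from h import *
d=snap('wrist','w2'); W=cloud(d)
m=(abs(W[...,2]-61)<5)&(np.hypot(W[...,0]-608,W[...,1]+304)<50)
c=max(cv2.findContours(m.astype(np.uint8),0,1)[0],key=len).reshape(-1,2)
print(m.sum(),cv2.minAreaRect(onplane(d,c,62)[:,:2].astype(np.float32)))
E
python3 go.py 608,-304,45,102.9
```

```text
1365 ((609.840576171875, -306.8705139160156), (52.56980895996094, 52.78143310546875), 13.38510799407959)
t 16.5 p [ 610.9 -292.3  229.1] rot [-3.141e+00 -3.000e-03  1.805e+00] q [ 0.24  0.69  0.31  1.44 -0.23  1.05  0.83] w 85.8 F [-0.9  0.5 -0.1] g 0.0
608,-304,45,102.9 -> [-1.12 -0.55 18.41] [-0.    -0.003  0.009]
```

View pics/w2.png

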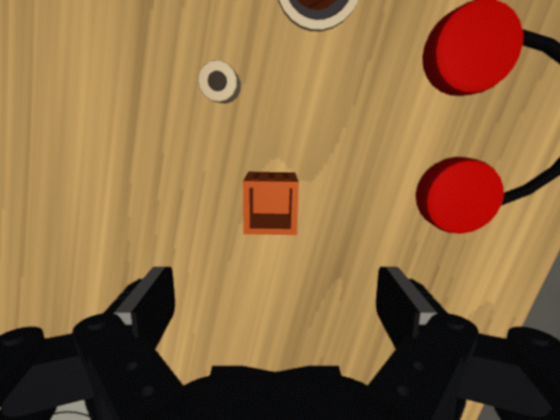

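The planter at (271,205) is square to the fingers and needs ~12 mm shift. Descending.

Request:
{"op": "step_arm", "data": {"commands": [-1.2, -0.5, 0, 0, 0, 0, 1, -1.2, -0.5, 4, 0, 0, 0, 1, -1.2, -0.5, 8, 0, 0, 0, 1, -1.2, -0.5, 12, 0, 0, 0, 1, -1.2, -0.5, 16, 0, 0, 0, 1, -1.2, -0.5, 19, 0, 0, 0, 1, -1.2, -0.5, 19.8, 0, 0, 0, 1, -1.2, -0.5, 19.8, 0, 0, 0, 1, -1.2, -0.5, 19.8, 0, 0, 0, 0.6, -1.2, -0.5, 19.8, 0, 0, 0, 0.3]}}

```text
clock: 17.5
eef_pos: [610.0, -308.8, 34.1]
tool_rot: [3.139, 0.003, 1.803]
force: [-0.0, 1.3, -0.3]
width: 58.8
gripper_force: 0.0
```

Request:
{"op": "step_arm", "data": {"commands": [0, 0, 0, 0, 0, 0, 0, 0, 0, 0, 0, 0, 0, 0, 0, 0, 0, 0, 0, 0, 0, 0, 0, 0, 0, 0, 0, 0]}}

```text
clock: 17.9
eef_pos: [609.9, -308.9, 34.2]
tool_rot: [3.139, 0.003, 1.803]
force: [-0.7, -0.7, 6.1]
width: 51.5
gripper_force: 64.3
```

Request:
{"op": "step_arm", "data": {"commands": [0, 0, -0.5, 0, 0, 0, 0, 0, 0, -2, 0, 0, 0, 0, 0, 0, -5, 0, 0, 0, 0, 0, 0, -9, 0, 0, 0, 0, 0, 0, -13, 0, 0, 0, 0, 0, 0, -17, 0, 0, 0, 0, 0, 0, -18, 0, 0, 0, 0, 0, 0, -18, 0, 0, 0, 0]}}

```text
clock: 18.7
eef_pos: [609.3, -308.5, 214.5]
tool_rot: [3.138, 0.003, 1.803]
force: [0.0, -0.2, -2.7]
width: 51.4
gripper_force: 63.4
```

```bash
python3 go.py 439,119,210,117.5
```

```text
t 18.7 p [ 609.3 -308.5  214.5] rot [3.138e+00 3.000e-03 1.803e+00] q [ 0.26  0.71  0.31  1.44 -0.23  1.02  0.85] w 51.4 F [ 0.  -0.2 -2.7] g 63.4
439,119,210,117.5 -> [45.52 -6.75  0.31] [ 0.003  0.003 -0.248]
```

Request:
{"op": "step_arm", "data": {"commands": [3, -0.4, 0, 0, 0, 0, 0, 7.5, -1.1, 0, 0, 0, 0, 0, 12, -1.8, 0, 0, 0, -0.03, 0, 17, -2.5, 0, 0, 0, -0.06, 0, 22, -3.2, 0, 0, 0, -0.1, 0, 27, -4, 0, 0, 0, -0.14, 0, 32, -4.7, 0, 0, 0, -0.18, 0, 37, -5.5, 0, 0, 0, -0.22, 0, 41.5, -6.1, 0, 0, 0, -0.25, 0, 44, -6.5, 0, 0, 0, -0.25, 0]}}

```text
clock: 19.7
eef_pos: [440.3, 109.2, 210.2]
tool_rot: [-3.137, -0.003, 2.059]
force: [0.1, -0.0, -2.2]
width: 51.5
gripper_force: 63.3
```

Request:
{"op": "step_arm", "data": {"commands": [1.5, -0.2, 0, 0, 0, 0, 0, 1.5, -0.2, 0, 0, 0, 0, 0, 1.5, -0.2, 3, 0, 0, 0, 0, 1.5, -0.2, 7, 0, 0, 0, 0, 1.5, -0.2, 11, 0, 0, 0, 0, 1.5, -0.2, 14, 0, 0, 0, 0, 1.5, -0.2, 14.5, 0, 0, 0, 0, 1.5, -0.2, 14.5, 0, 0, 0, 0, 1.5, -0.2, 14.5, 0, 0, 0, 0]}}

```text
clock: 20.6
eef_pos: [436.2, 117.2, 67.6]
tool_rot: [3.14, 0.001, 2.052]
force: [-0.2, -0.0, -1.6]
width: 51.1
gripper_force: 63.4
```

```bash
python3 go.py 439,119,44,117.5
python3 - <<'E'
from h import *
d=snap('side'); cv2.imwrite('pics/s5c.png',cv2.resize(d['image'][160:340,220:420,::-1],None,fx=3,fy=3))
E
```

```text
t 20.6 p [436.2 117.2  67.6] rot [3.140e+00 1.000e-03 2.052e+00] q [-0.41  0.65  0.13  2.2  -0.26  0.31  0.42] w 51.1 F [-0.2 -0.  -1.6] g 63.4
439,119,44,117.5 -> [0.03 0.33 2.36] [0.001 0.001 0.001]
```

View pics/s5c.png

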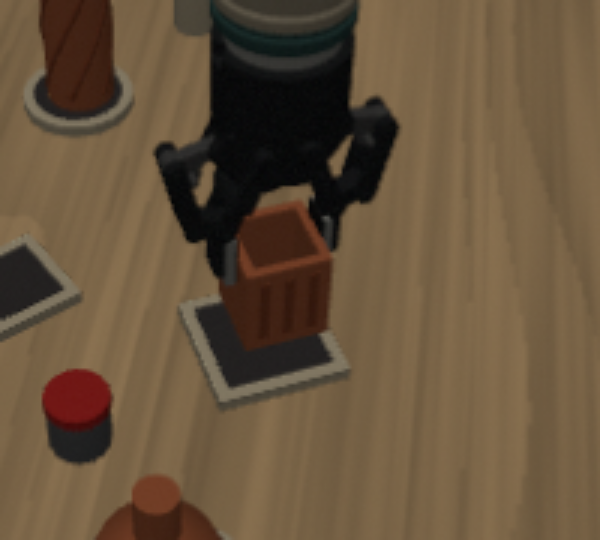

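The planter hovers ~24 mm above its plate, aligned with it. Shift and lower to just above.

Request:
{"op": "step_arm", "data": {"commands": [0, 0.3, 0.8, 0, 0, 0, 0, 0, 0.3, 1.5, 0, 0, 0, 0, 0, 0.3, 1.9, 0, 0, 0, 0, 0, 0.3, 1.9, 0, 0, 0, 0, 0, 0.3, 1.9, 0, 0, 0, 0]}}

```text
clock: 21.15
eef_pos: [437.8, 119.0, 47.7]
tool_rot: [-3.141, -0.0, 2.053]
force: [-1.1, -0.6, -2.8]
width: 50.9
gripper_force: 63.6
```

```bash
python3 go.py 439,119,44,117.5
python3 - <<'E'
from h import *
d=snap('side'); im=d['image']; W=cloud(d); hsv=cv2.cvtColor(im,cv2.COLOR_RGB2HSV)
m=(hsv[...,1]>140)&(abs(W[...,2]-72)<6)&(np.hypot(W[...,0]-439,W[...,1]-120)<60)
print(m.sum(),((np.nanpercentile(W[m],1,0)+np.nanpercentile(W[m],99,0))/2).round(1),np.nanpercentile(W[m],[1,99],0).round(1))
cv2.imwrite('pics/s6c.png',cv2.resize(im[190:310,240:380,::-1],None,fx=5,fy=5))
E
```

```text
t 21.15 p [437.8 119.   47.7] rot [-3.141 -0.     2.053] q [-0.4   0.7   0.11  2.2  -0.28  0.26  0.44] w 50.9 F [-1.1 -0.6 -2.8] g 63.6
439,119,44,117.5 -> [-0.06  0.1   0.37] [-0.    -0.     0.002]
401 [430.5 123.4  71.7] [[404.8  90.9  66.2]
 [456.1 155.9  77.2]]
```

View pics/s6c.png

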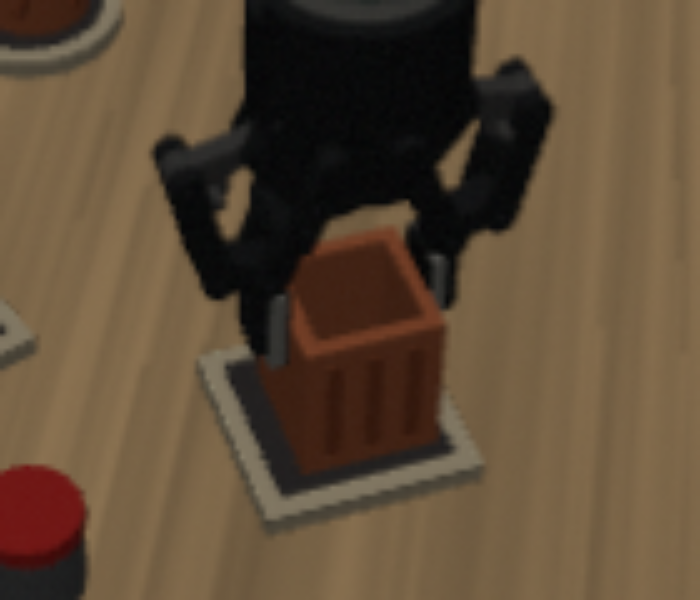

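The planter foot is nearly on the patch, seemingly a bit toward the right. Measuring that with the visible corners: foot front corners (305,473),(437,443), patch corners (285,495),(455,447).

Run:
```python
from h import *
d=dict(np.load('side0.npz'))
f=lambda x,y:(240+x/5,190+y/5)
a=onplane(d,[f(305,473),f(437,443)],13.5)[:,:2]; b=onplane(d,[f(285,495),f(455,447)],10)[:,:2]
print(a,b,np.linalg.norm(a[0]-a[1]),np.linalg.norm(b[0]-b[1]))
for P,w in((a,52),(b,68)):
    e=P[1]-P[0];e/=np.linalg.norm(e);n=np.array([-e[1],e[0]]); n*=-np.sign(n[1]); print(P.mean(0)+n*w/2, np.degrees(np.arctan2(e[1],e[0])))
```

```text
[[446.53553471 156.90198867]
 [400.95805196 135.23834841]] [[452.54005733 165.31179473]
 [394.35526496 133.09900738]] 50.46404900885369 66.50664427041298
[434.90829658 122.58781676] -154.57757948395272
[439.91571154 119.45975741] -151.02981534266718
```

Request:
{"op": "step_arm", "data": {"commands": [-0.35, 0.25, 0, 0, 0, 0, 0, -0.35, 0.25, 0.1, 0, 0, 0, 0, -0.35, 0.25, 0.25, 0, 0, 0, 0, -0.35, 0.25, 0.35, 0, 0, 0, 0, -0.35, 0.25, 0.35, 0, 0, 0, 0]}}

```text
clock: 21.7
eef_pos: [441.8, 117.1, 44.2]
tool_rot: [-3.141, -0.0, 2.053]
force: [0.9, -0.0, -2.3]
width: 51.3
gripper_force: 63.7
```

Request:
{"op": "step_arm", "data": {"commands": [0, 0, 0.1, 0, 0, 0, 0, 0, 0, 0.15, 0, 0, 0, 0, 0, 0, 0.15, 0, 0, 0, 0]}}

```text
clock: 22.0
eef_pos: [441.7, 117.1, 44.1]
tool_rot: [3.141, -0.0, 2.053]
force: [-3.3, -0.3, 16.6]
width: 51.4
gripper_force: 65.8
```

Firm contact. Release and rise.

Request:
{"op": "step_arm", "data": {"commands": [0, 0, -0.05, 0, 0, 0, 0.65, 0, 0, -0.05, 0, 0, 0, 0.8, 0, 0, -0.05, 0, 0, 0, 1, 0, 0, -0.05, 0, 0, 0, 1, 0, 0, -0.05, 0, 0, 0, 1, 0, 0, -3, 0, 0, 0, 1, 0, 0, -7, 0, 0, 0, 1, 0, 0, -12, 0, 0, 0, 1, 0, 0, -17, 0, 0, 0, 1, 0, 0, -18, 0, 0, 0, 1]}}

```text
clock: 23.0
eef_pos: [444.7, 117.7, 227.6]
tool_rot: [3.132, 0.001, 2.053]
force: [0.8, 1.2, -1.2]
width: 85.7
gripper_force: 0.0
```

```bash
python3 go.py 615.5,326.5,220,148.7
python3 - <<'E'
from h import *
d=snap('wrist'); W=cloud(d)
for z,w in((71,4),(10,4)):
    m=(abs(W[...,2]-z)<w)&(np.hypot(W[...,0]-439,W[...,1]-120)<64)
    c=max(cv2.findContours(m.astype(np.uint8),0,1)[0],key=len).reshape(-1,2)
    print(m.sum(),cv2.minAreaRect(onplane(d,c,72 if z>20 else 10)[:,:2].astype(np.float32)))
E
```

```text
t 23.0 p [444.7 117.7 227.6] rot [3.132e+00 1.000e-03 2.053e+00] q [-0.54  0.37  0.3   2.04 -0.16  0.74  0.34] w 85.7 F [ 0.8  1.2 -1.2] g 0.0
615.5,326.5,220,148.7 -> [10.59 24.81  0.97] [ 0.009  0.004 -0.543]
1477 ((441.2643127441406, 118.47073364257812), (52.818363189697266, 51.57015609741211), 27.41254997253418)
2544 ((440.7283020019531, 118.5361328125), (84.8809585571289, 82.76039123535156), 27.472511291503906)
```

The planter is within 1 mm and aligned. Now the trough.

Request:
{"op": "step_arm", "data": {"commands": [2, 4.3, 0.8, 0, 0, -0.1, 1, 3.8, 8.6, 0.8, 0, 0, -0.2, 1, 5.5, 13, 0.8, 0, 0, -0.3, 1, 7.4, 17.4, 0.8, 0, 0, -0.4, 1, 9.3, 21.7, 0.8, 0, 0, -0.5, 1, 10.6, 24.8, 0.8, 0, 0, -0.54, 1, 10.6, 24.8, 0.8, 0, 0, -0.54, 1, 10.6, 24.8, 0.8, 0, 0, -0.54, 1, 10.6, 24.8, 0.8, 0, 0, -0.54, 1]}}

```text
clock: 23.95
eef_pos: [611.5, 324.2, 213.4]
tool_rot: [-3.138, -0.001, 2.591]
force: [-0.2, -0.1, -0.9]
width: 85.5
gripper_force: 0.0
```

```bash
python3 - <<'E'
from h import *
d=snap('wrist','w3'); W=cloud(d)
m=(abs(W[...,2]-35)<4)&(np.hypot(W[...,0]-615,W[...,1]-326)<60)
c=max(cv2.findContours(m.astype(np.uint8),0,1)[0],key=len).reshape(-1,2)
print(m.sum(),cv2.minAreaRect(onplane(d,c,36)[:,:2].astype(np.float32)))
E
python3 go.py 615.5,326.5,12,148.7
```

```text
1102 ((617.9937744140625, 325.355224609375), (34.01473617553711, 76.39043426513672), 58.70795440673828)
t 24.0 p [611.7 324.2 214.1] rot [-3.139e+00 -1.000e-03  2.591e+00] q [-0.6   0.71  0.13  1.4  -0.1   1.03  0.57] w 85.4 F [ 0.6 -0.2  1.3] g 0.0
615.5,326.5,12,148.7 -> [-0.22  0.44 20.2 ] [-0.002 -0.001 -0.004]
```

View pics/w3.png

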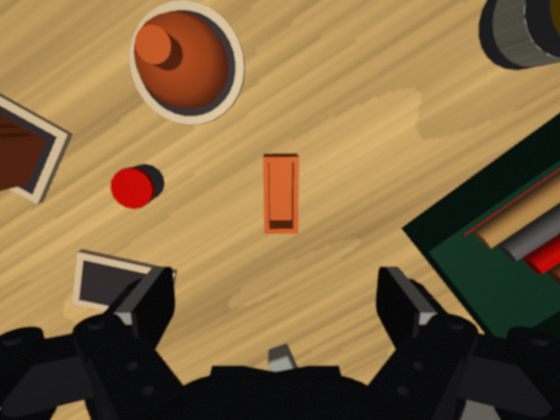

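The trough (281,193) is square between the fingers; toolbox corner is over 100 mm away. Descending.

Request:
{"op": "step_arm", "data": {"commands": [-0.35, 0.4, 0, 0, 0, 0, 1, -0.35, 0.4, 4, 0, 0, 0, 1, -0.35, 0.4, 8, 0, 0, 0, 1, -0.35, 0.4, 12, 0, 0, 0, 1, -0.35, 0.4, 16, 0, 0, 0, 1, -0.35, 0.4, 19, 0, 0, 0, 1, -0.35, 0.4, 20, 0, 0, 0, 1, -0.35, 0.4, 20, 0, 0, 0, 1, -0.35, 0.4, 20, 0, 0, 0, 0.6, -0.35, 0.4, 20, 0, 0, 0, 0.3]}}

```text
clock: 25.0
eef_pos: [619.2, 328.3, 17.2]
tool_rot: [3.138, 0.002, 2.593]
force: [0.1, 0.1, 0.4]
width: 59.2
gripper_force: 0.0
```

Request:
{"op": "step_arm", "data": {"commands": [0, 0, 0, 0, 0, 0, 0.1, 0, 0, 0, 0, 0, 0, 0, 0, 0, 0, 0, 0, 0, 0, 0, 0, 0, 0, 0, 0, 0, 0, 0, 0, 0, 0, 0, 0]}}

```text
clock: 25.5
eef_pos: [618.6, 328.2, 16.6]
tool_rot: [3.139, 0.001, 2.593]
force: [0.0, -0.5, 6.2]
width: 33.0
gripper_force: 62.3
```

Gripped a little high near the rim; reopen, go 6 mm lower, and grip again.

Request:
{"op": "step_arm", "data": {"commands": [0, 0, 0, 0, 0, 0, 0.6, 0, 0, 0, 0, 0, 0, 0.6, 0, 0, 0.3, 0, 0, 0, 0.6, 0, 0, 0.6, 0, 0, 0, 0.6, 0, 0, 0.6, 0, 0, 0, 0.4, 0, 0, 0.6, 0, 0, 0, 0.2, 0, 0, 0.6, 0, 0, 0, 0, 0, 0, 0.6, 0, 0, 0, 0, 0, 0, 0.6, 0, 0, 0, 0]}}

```text
clock: 26.4
eef_pos: [617.3, 327.5, 8.6]
tool_rot: [-3.141, -0.0, 2.593]
force: [-0.2, 0.3, -1.5]
width: 33.3
gripper_force: 60.1
```

Request:
{"op": "step_arm", "data": {"commands": [0, 0, 0, 0, 0, 0, 0, 0, 0, -0.5, 0, 0, 0, 0, 0, 0, -2, 0, 0, 0, 0, 0, 0, -5, 0, 0, 0, 0, 0, 0, -9, 0, 0, 0, 0, 0, 0, -13, 0, 0, 0, 0, 0, 0, -15, 0, 0, 0, 0, 0, 0, -15, 0, 0, 0, 0]}}

```text
clock: 27.2
eef_pos: [620.3, 328.9, 164.6]
tool_rot: [3.133, 0.005, 2.593]
force: [0.6, 0.1, -0.9]
width: 32.8
gripper_force: 60.2
```

```bash
python3 go.py 619.2,117,160,44.7
```

```text
t 27.2 p [620.3 328.9 164.6] rot [3.133 0.005 2.593] q [-0.59  0.77  0.12  1.43 -0.11  0.94  0.58] w 32.8 F [ 0.6  0.1 -0.9] g 60.2
619.2,117,160,44.7 -> [-10.96 -18.13   0.36] [ 0.01  -0.004  1.813]
```

Request:
{"op": "step_arm", "data": {"commands": [-1, -1.5, 0, 0, 0, 0.13, 0, -2, -3.3, 0, 0, 0, 0.27, 0, -3, -5, 0, 0, 0, 0.41, 0, -4, -6.7, 0, 0, 0, 0.55, 0, -5, -8.4, 0, 0, 0, 0.69, 0, -6, -10, 0, 0, 0, 0.83, 0, -7, -11.7, 0, 0, 0, 0.97, 0, -8, -13.3, 0, 0, 0, 1.11, 0, -9, -15, 0, 0, 0, 1.25, 0, -10, -16.5, 0, 0, 0, 1.39, 0]}}

```text
clock: 28.2
eef_pos: [615.9, 133.6, 158.2]
tool_rot: [-3.14, 0.001, 1.197]
force: [-0.2, -0.3, -1.5]
width: 33.1
gripper_force: 60.2
```

```bash
python3 go.py 619.2,117,160,44.7
```

```text
t 28.2 p [615.9 133.6 158.2] rot [-3.140e+00  1.000e-03  1.197e+00] q [-0.54  0.73  0.49  1.65 -0.42  0.86 -0.26] w 33.1 F [-0.2 -0.3 -1.5] g 60.2
619.2,117,160,44.7 -> [-1.42  0.92 -0.18] [-0.001  0.001  0.416]
```

Request:
{"op": "step_arm", "data": {"commands": [-0.5, 0.3, 0, 0, 0, 0.13, 0, -1, 0.6, 0, 0, 0, 0.27, 0, -1.4, 0.9, 0, 0, 0, 0.41, 0, -1.4, 0.9, 0, 0, 0, 0.42, 0, -1.4, 0.9, 3, 0, 0, 0.42, 0, -1.4, 0.9, 7, 0, 0, 0.42, 0, -1.4, 0.9, 10.5, 0, 0, 0.42, 0, -1.4, 0.9, 12, 0, 0, 0.42, 0, -1.4, 0.9, 12.2, 0, 0, 0.42, 0, -1.4, 0.9, 12.2, 0, 0, 0.42, 0]}}

```text
clock: 29.2
eef_pos: [620.8, 118.2, 37.5]
tool_rot: [3.141, -0.001, 0.784]
force: [0.6, -0.1, -0.7]
width: 32.9
gripper_force: 60.2
```

Request:
{"op": "step_arm", "data": {"commands": [0, 0, 0, 0, 0, 0, 0]}}

```text
clock: 29.3
eef_pos: [621.6, 118.3, 38.6]
tool_rot: [3.14, -0.002, 0.783]
force: [-0.1, -0.3, -1.4]
width: 33.4
gripper_force: 60.2
```

```bash
python3 go.py 619.2,117,19.5,44.7
python3 - <<'E'
from h import *
d=snap('side'); cv2.imwrite('pics/s7c.png',cv2.resize(d['image'][190:310,150:290,::-1],None,fx=5,fy=5))
E
```

```text
t 29.3 p [621.6 118.3  38.6] rot [ 3.14e+00 -2.00e-03  7.83e-01] q [-0.52  0.91  0.49  1.72 -0.63  0.68 -0.47] w 33.4 F [-0.1 -0.3 -1.4] g 60.2
619.2,117,19.5,44.7 -> [-0.27 -0.08  1.91] [ 0.002 -0.002  0.003]
```

View pics/s7c.png

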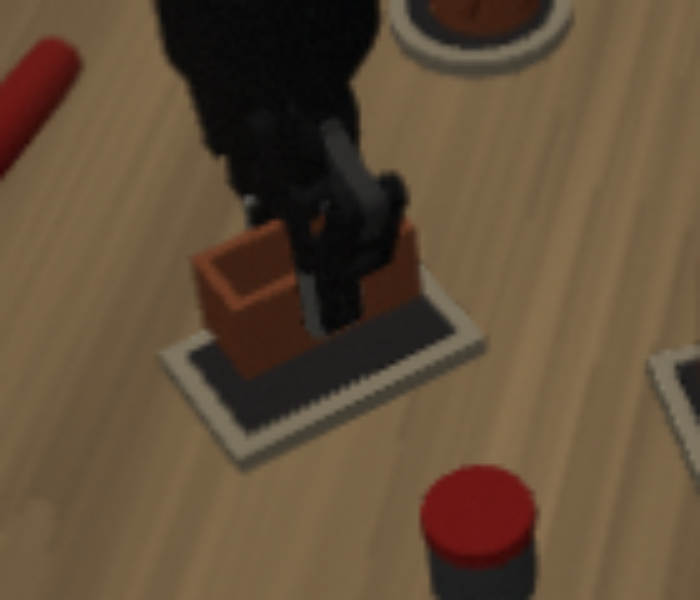

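The trough hovers ~18 mm above its plate, aligned; foot front corners at (247,378),(418,297), patch front corners (248,432),(455,335).

Run:
```python
from h import *
d=dict(np.load('side0.npz'))
f=lambda x,y:(150+x/5,190+y/5)
for P,w,z in(([f(247,378),f(418,297)],34,29),([f(248,432),f(455,335)],50,10)):
    P=onplane(d,P,z)[:,:2]
    e=P[1]-P[0];L=np.linalg.norm(e);e/=L;n=np.array([-e[1],e[0]]); n*=-np.sign(n[1]); print(P.mean(0)+n*w/2, np.degrees(np.arctan2(e[1],e[0])),L)
```

```text
[621.01129194 118.08483863] -135.9960509904609 73.1367023879432
[619.31397696 116.80491793] -136.84748123982158 88.91155099950718
```

Offset ~2 mm, aligned. Lower with the small correction.

Request:
{"op": "step_arm", "data": {"commands": [-0.2, 0, 0.5, 0, 0, 0, 0, -0.2, 0, 1, 0, 0, 0, 0, -0.2, 0, 1.4, 0, 0, 0, 0, -0.2, 0, 1.6, 0, 0, 0, 0, -0.2, 0, 1.75, 0, 0, 0, 0, -0.2, 0, 1.8, 0, 0, 0, 0, -0.2, 0, 1.8, 0, 0, 0, 0]}}

```text
clock: 30.05
eef_pos: [618.8, 116.9, 18.8]
tool_rot: [3.142, -0.0, 0.783]
force: [0.6, 0.3, -1.2]
width: 33.3
gripper_force: 60.2
```

Request:
{"op": "step_arm", "data": {"commands": [0, 0, 0.1, 0, 0, 0, 0, 0, 0, 0.15, 0, 0, 0, 0, 0, 0, 0.15, 0, 0, 0, 0]}}

```text
clock: 30.35
eef_pos: [618.9, 116.9, 18.3]
tool_rot: [-3.142, -0.001, 0.783]
force: [-1.9, 0.0, 4.9]
width: 33.3
gripper_force: 61.1
```

Contact. Release and rise.

Request:
{"op": "step_arm", "data": {"commands": [0, 0, 0, 0, 0, 0, 0.45, 0, 0, 0, 0, 0, 0, 0.7, 0, 0, 0, 0, 0, 0, 1, 0, 0, 0, 0, 0, 0, 1, 0, 0, 0, 0, 0, 0, 1, 0, 0, -3, 0, 0, 0, 1, 0, 0, -7, 0, 0, 0, 1, 0, 0, -12, 0, 0, 0, 1, 0, 0, -17, 0, 0, 0, 1, 0, 0, -20, 0, 0, 0, 1]}}

```text
clock: 31.35
eef_pos: [620.2, 116.5, 221.4]
tool_rot: [3.139, -0.004, 0.782]
force: [0.9, -0.6, -0.5]
width: 85.4
gripper_force: 0.0
```

Request:
{"op": "step_arm", "data": {"commands": [0, 0, 0, 0, 0, 0, 1, 0, 0, 0, 0, 0, 0, 1]}}

```text
clock: 31.55
eef_pos: [618.7, 117.2, 217.7]
tool_rot: [-3.142, -0.001, 0.783]
force: [-0.6, 0.4, 0.3]
width: 85.4
gripper_force: 0.0
```

Run:
```python
from h import *
d=snap('wrist'); W=cloud(d)
for z,w in((45,4),(10,4)):
    m=(abs(W[...,2]-z)<w)&(np.hypot(W[...,0]-619,W[...,1]-117)<70)
    c=max(cv2.findContours(m.astype(np.uint8),0,1)[0],key=len).reshape(-1,2)
    print(m.sum(),cv2.minAreaRect(onplane(d,c,46 if z>20 else 10)[:,:2].astype(np.float32)))
snap('side','s8')
```

```text
1173 ((619.8255004882812, 114.69815826416016), (76.2030029296875, 34.295249938964844), 45.63713455200195)
3492 ((621.2918090820312, 114.63836669921875), (106.8433609008789, 66.85767364501953), 44.64455795288086)
```

View pics/s8.png

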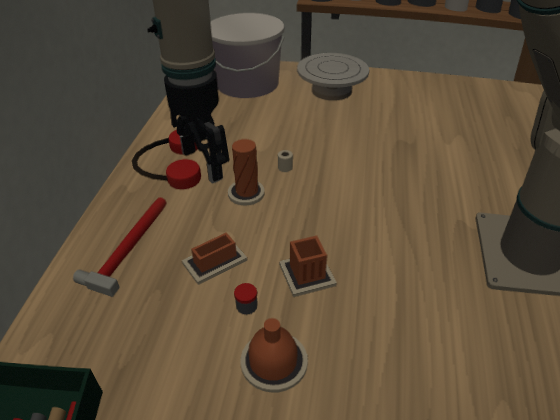

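All four stand centred on their plates: roller (245,170), trough (214,255), planter (308,262) and cloche (273,350). The glaze pot (246,298) and prop (285,160) are where they were, and the gripper is clear.

```bash
python3 -c "
from cell import ctrl
print(ctrl.finish_job())"
```

```text
the job is handed in; nothing more can be done
None
```

All four pieces were placed on their plates in height order, each measured within about 3 mm of centre and in line. I handed the job in at about 32 s with the bystanders unmoved, but no verdict came back.

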